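Show a plug gauge to the inspection camera

TASK

Slide the cover of the small wooden gauge case fully open, lift out the plug gauge (the one with a thinner nose at each end, not the plain straight pin) and present its long nose to the inspection camera: level, in line with the lens, the long nose pointing straight at the middle of the glass with its end about 80 mm away from it. Finish while holding it there, still, in the gripper; leave the cover open, leave the plain pin in the case and everything else on the bench where it is, and do not let the gauge hit the camera.

Things in the scene. Friction and masses are not known exactly. Their poses are not given: they have to be found in the camera images.
- case: wooden case 190 x 190 x 68 mm high, fixed. Origin: centre of underside, z up, x along the two gauges in it (roughly away from the robot), y to its left. Walls 10 mm, inner floor 10 mm above the bench. Gauges lie side by side in V-cradles, level, along x, at y = +35 and -35 mm (which is where varies), axes 38 mm above the bench. Cradles 8 mm thick at x = +27 and -27 mm; 46 mm free between
- cover (a joint): slide of the flat plywood cover, m: 0 shut, 0.17 fully open at its stop. It slides level along the case's -y (robot's right), out over the case's edge, against about 1.5 N friction, and stays where left. Starts 0 to 0.05 open
- cover_grip (a point): centre of the top of the wooden grip bar across the middle of the cover: 70 mm long (case x), 14 mm thick (case y, the sliding direction), 24 mm high above the cover's flat top; bar top 86.5 mm above the bench. Moves with the cover, which is 172 x 180 x 6 mm, centred on the bar
- gauge: loose double-ended plug gauge, bare metal, about 0.1 kg: round handle 18 mm diameter, 70 mm long, a thinner nose of 13 mm diameter at each end, one 40 mm long, the other 16 mm. Origin: on its axis, mid-handle; x along the axis towards the long nose. Starts in the case, long nose towards the case's +x
- gauge_tip (a point): middle of the flat end of the gauge's long nose, 75 mm from the gauge's origin
- pin: plain straight metal pin, 18 mm in diameter and 110 mm long, no noses, in the other cradle; origin at its middle, x along it. Bystander, stays in the case
- camera: inspection camera, fixed: grey box, black lens barrel 42 mm in diameter, level on a 312 mm column with a 150 x 140 mm foot. Origin: on the bench below the lens glass, z up; it looks along its -x (roughly to the robot's right); box, column and foot lie on its +x side
- lens (a point): middle of the lens glass, 200 mm above the bench; axes as the camera's, it looks along -x
- focus (a point): the point 80 mm straight out in front of the lens glass, 200 mm above the bench, where the end of the long nose belongs; axes as the camera's
- tape: a roll of paper tape lying flat, 70 mm across, 25 mm high; bystander, origin under its centre
- vblock: a small steel V-block, 50 x 40 x 34 mm; bystander, origin under its centre
- screwdriver: a screwdriver lying on the bench; bystander
- wrench: a wrench lying on the bench; bystander
- pencup: an open white cup, 72 mm across, 95 mm high; bystander, origin under its centre

How it is judged:
By the outcome, as a careful person would: the job done as asked, in the order asked, and still so for the second after the job is handed in, while the arm keeps its last pose, push and grip.
It also fails if it takes over 48 s, if anything falls off the work surface, if the arm or the gripper's body presses on something with over 40 N, if the wrist force passes 120 N, or if a joint passes its speed limit or range.

ROBOT

A 6-joint arm with a two-finger parallel gripper is mounted at the origin on the work surface. World frame = base frame: x ahead of the robot, y to its left, z up, the work surface at z = 0. Lengths are in mm, angles in rad, forces in N, time in s.
With the tool pointing down it reaches from about 275 to 825 mm from the base axis. Payload 4.9 kg.
Tool frame: the origin (TCP) lies at the very end of the fingers, on their centre line; the grasp point (between the pads) lies 19 mm behind it; z points along the fingers, y is the line along which they close (so a half turn about z gives the same grasp; the last joint's range is limited). The gripper opens to 85 mm and grips with 20 to 120 N. Pads are 22 mm wide; open, the fingers measure 114 mm over their backs; the gripper's body (76 mm by 85 mm) begins 54 mm behind the grasp point. The pads swing forward as they close: fully open they stand 13 mm farther back than shut.
Start: joints at [1.183, 0.326, -0.193, 1.052, 0, 1.437], TCP at [138.09, 532.4, 231.281] pointing down, gripper open.
Joint ranges: [-2.65, 2.65], [-0.97, 1.79], [-1.3, 1.35], [-1.93, 2.1], [-1.47, 1.37], [-3.14, 3.14]. Speed limits (rad/s): [2.57, 2.57, 3.14, 3.14, 3.14, 3.14].

INTERFACE

Orientations are given as [roll, pitch, yaw] about the fixed x, y, z axes, in that order (R = Rz(yaw) Ry(pitch) Rx(roll)).
In Python, from bench import bot, solve_ik, imaging gives the robot as it stands. Calls block until the motion is done:
- bot.move_ptp(position, orientation): joint-space move of the TCP to a pose.
- bot.movel(position, rot=None, max_speed=150, threshold=None): straight line of the TCP; rot=None keeps the orientation; max_speed is the mean speed in mm/s. With threshold (N) it stops when the force on the tool has changed by that much, and returns True; else False.
- bot.move_j(angles): joint-space move.
- bot.grip(opening, effort=None): opening from 0.0 (shut) to 1.0 (fully open); effort is the grip in N (None keeps the last); returns when the fingers have stopped.
- bot.dwell(seconds).
- solve_ik(position, orientation): joint angles nearest the present ones, or None.
- bot.get_state(): the state.
- imaging.capture(name): name is "scene" or "side" or "wrist"; returns the picture (420x560x3 uint8, blue, green, red); there is no depth.
- imaging.camera_model(name): a dict with "K" (3x3 intrinsics, pixels), "position" and "rotation" of the camera in the world. Camera axes: x right, y up, looking along -z (the intrinsics and any distortion apply to the point x, -y, -z); pixel columns grow to the right and rows downward; lengths in mm; the calibration is good to about 2 mm. A picture is of the moment at which its call begins: read the wrist's pose just before it. camera_model takes no time and is no camera call; for the wrist camera it gives the pose at the moment of the call.
A pose or a line that the arm cannot do raises bot.IKError and nothing moves.
- bot.sign_off(): hands the job in; it is judged then, once.
The state is a dict: "t": time; "qpos": joint angles; "joint_velocities": joint speeds; "effort": joint torques, N m; "tcp_pos": TCP position; "orientation": TCP orientation; "contact_force": force on the tool from outside, world axes, zero at the start; "wrist_torque": the same for the moment, N m; "opening": opening from 0.0 (shut) to 1.0 (fully open); "gripper_force": force on a finger pad.
Only numpy, scipy, OpenCV 4.12 (cv2) and the standard library are available. Lean on these libraries where they do the work, as an engineer would, in place of code of your own. Each camera call takes 0.05 s, during which the arm holds its last target. There are 200 camera calls.

## Working session

There is one attempt and no reset: what is moved stays moved. The work goes in short steps, each a Python script; the robot and the scene stay as the last script left them, time stands still between calls to the robot, and variables do not carry over. Pictures are saved under pics/ and viewed, at most 10 in all, crops included, and the job is handed in when it is done.

```bash
ls; mkdir -p pics; python3 - <<'E'
from bench import bot, imaging
import cv2
for n in ["scene","side","wrist"]:
    m=imaging.camera_model(n); print(n,{k:(v.round(3).tolist() if hasattr(v,'round') else v) for k,v in m.items()})
    cv2.imwrite(f"pics/{n}0.png",imaging.capture(n))
a=cv2.imread("pics/scene0.png");b=cv2.imread("pics/side0.png")
s=bot.get_state();print(s['t'],s['tcp_pos'],s['orientation'],s['opening'])
E
```

```text
pics
scene {'K': [[530.264, 0.0, 279.739], [0.0, 530.264, 205.661], [0.0, 0.0, 1.0]], 'position': [1011.563, 697.171, 1189.599], 'rotation': [0.658, -0.011, 2.469]}
side {'K': [[477.504, 0.0, 277.436], [0.0, 477.504, 209.609], [0.0, 0.0, 1.0]], 'position': [434.927, 734.756, 928.535], 'rotation': [0.707, 0.007, -3.086]}
wrist {'K': [[289.167, 0.0, 280.029], [0.0, 289.167, 209.331], [0.0, 0.0, 1.0]], 'position': [66.148, 551.147, 371.941], 'rotation': [-0.296, 0.001, 1.315]}
0.15 [137.9437541  531.98619362 230.6786749 ] [-3.14029093e+00 -1.65226481e-04  2.88776765e+00] 1.0008176769926942
```

View pics/scene0.png

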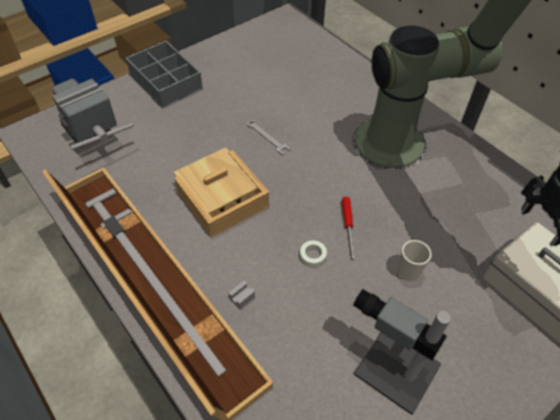

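View pics/side0.png

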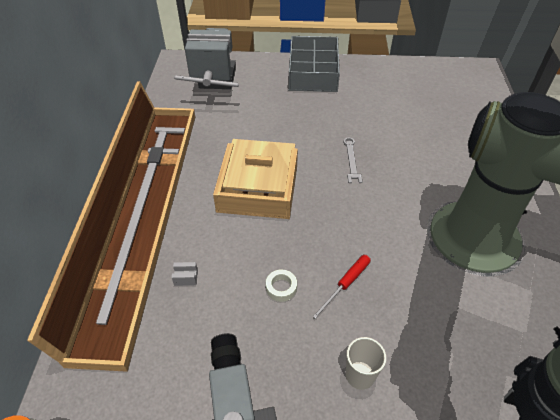

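```bash
cat > h.py <<'E'
import numpy as np, cv2
from scipy.spatial.transform import Rotation as R
from bench import bot, solve_ik, imaging
def cam(n):
    m=imaging.camera_model(n); r=np.array(m['rotation'],float)
    r=r if r.shape==(3,3) else R.from_euler('xyz',r).as_matrix()
    return np.array(m['K']),np.array(m['position']),r
def ray(m,uv):
    K,p,r=m; d=np.linalg.inv(K)@[uv[0],uv[1],1]; d=r@(d*[1,-1,-1]); return p,d/np.linalg.norm(d)
def onz(m,uv,z):
    p,d=ray(m,uv); return p+d*(z-p[2])/d[2]
def proj(m,X):
    K,p,r=m; c=(r.T@(np.array(X)-p))*[1,-1,-1]; u=K@c; return u[:2]/u[2]
def tri(obs):
    A=np.zeros((3,3));b=np.zeros(3)
    for m,uv in obs:
        p,d=ray(m,uv);P=np.eye(3)-np.outer(d,d);A+=P;b+=P@p
    return np.linalg.solve(A,b)
def down(yaw): return [np.pi,0,yaw]
E
python3 - <<'E'
from h import *
print(proj(cam('scene'),[0,0,0]),proj(cam('side'),[0,0,0]))
a=cv2.imread("pics/scene0.png");b=cv2.imread("pics/side0.png")
def crop(i,x,y,w=120,h=90):
    return cv2.resize(i[y:y+h,x:x+w],(400,300),interpolation=cv2.INTER_CUBIC)
cv2.imwrite("pics/c1.png",np.vstack([np.hstack([crop(a,165,145),crop(b,200,130)]),np.hstack([crop(a,340,280),crop(b,190,325)])]))
E
```

```text
[389.21457529 141.95833899] [474.99477665 235.02094041]
```

View pics/c1.png

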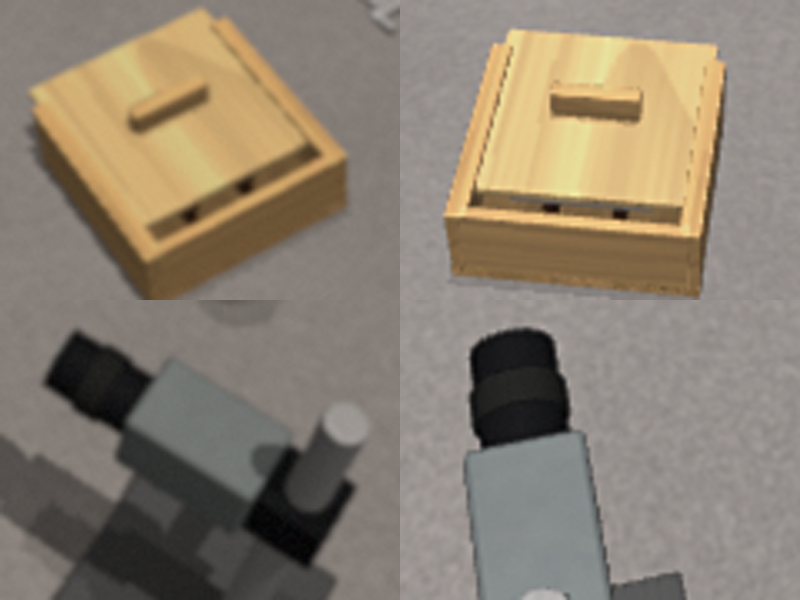

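```bash
python3 - <<'E'
from h import *
S=cam('scene');D=cam('side')
s1=lambda x,y:(165+x/3.3333,145+y/3.3333)
d1=lambda x,y:(200+(x-400)/3.3333,130+y/3.3333)
s2=lambda x,y:(340+x/3.3333,280+(y-300)/3.3333)
d2=lambda x,y:(190+(x-400)/3.3333,325+(y-300)/3.3333)
np.set_printoptions(precision=1,suppress=True)
for n,p,q in [('near',(152,258),(446,216)),('right',(346,158),(702,236))]:
    print(n,onz(S,s1(*p),68),onz(D,d1(*q),68),tri([(S,s1(*p)),(D,d1(*q))]))
# near in scene: which? print both pairings
print('cross',onz(S,s1(36,110),68),onz(D,d1(724,62),68))
print('bar',onz(S,s1(168,100),86.5),onz(D,d1(597,88),86.5),tri([(S,s1(168,100)),(D,d1(597,88))]))
print('bar ends D',onz(D,d1(550,84),86.5),onz(D,d1(642,90),86.5))
print('bar ends S',onz(S,s1(132,118),86.5),onz(S,s1(207,85),86.5))
print('lens',tri([(S,s2(61,358)),(D,d2(513,348))]),onz(S,s2(61,358),200),onz(D,d2(513,348),200))
print('box top edges D at z~225',[onz(D,d2(*p),225) for p in [(468,455),(480,600),(585,432),(608,600)]])
print('barrel axis D',onz(D,d2(527,440),200))
print('box edge S',[onz(S,s2(*p),225) for p in [(177,360),(300,440),(123,425),(245,498)]])
E
```

```text
near [637.5 -41.2  68. ] [639.6 -39.4  68. ] [638.8 -38.5  70.5]
right [456.3 -27.5  68. ] [451.8 -29.1  68. ] [452.3 -33.   61.7]
cross [ 628.2 -227.2   68. ] [ 441.2 -215.5   68. ]
bar [ 543.2 -154.5   86.5] [ 537.8 -160.9   86.5] [ 539.3 -161.8   81.7]
bar ends D [ 574.5 -163.6   86.5] [ 503.1 -160.3   86.5]
bar ends S [ 577.4 -156.5   86.5] [ 508.5 -148.3   86.5]
lens [546.7 394.8 198.4] [547.6 395.6 200. ] [546.4 395.3 200. ]
box top edges D at z~225 [array([556.3, 459.3, 225. ]), array([542. , 521.6, 225. ]), array([504.6, 445.9, 225. ]), array([487.6, 518.7, 225. ])]
barrel axis D [533.9 440.9 200. ]
box edge S [array([504.6, 448. , 225. ]), array([485.5, 530.1, 225. ]), array([561.1, 458.3, 225. ]), array([538.2, 534.9, 225. ])]
```

```bash
python3 - <<'E'
from h import *
a=-0.06; ex=np.array([np.cos(a),np.sin(a),0]); ey=np.array([-np.sin(a),np.cos(a),0])
o=down(np.pi+a)
bar=np.array([540.5,-157.5,0])
bot.move_ptp([340,240,310],o)
bot.move_ptp([*bar[:2],130],o)
hit=bot.movel([*bar[:2],67],max_speed=80,threshold=15); print('down',hit)
bot.grip(0.0,25); s=bot.get_state(); print(s['t'],s['opening'],s['tcp_pos'],s['gripper_force'])
g=np.array([540.5,-129.3,67])-ey*178
hit=bot.movel(g,max_speed=90,threshold=14); s=bot.get_state(); print(hit,s['t'],s['tcp_pos'],s['contact_force'],s['opening'])
cv2.imwrite('pics/side1.png',imaging.capture('side'));cv2.imwrite('pics/sc1.png',imaging.capture('scene'))
E
python3 -c "
import cv2,numpy as np
b=cv2.imread('pics/side1.png');a=cv2.imread('pics/sc1.png')
cv2.imwrite('pics/c2.png',np.hstack([cv2.resize(b[60:240,170:350],(400,400)),cv2.resize(a[90:270,130:310],(400,400))]))"
```

```text
down False
4.85 0.1601017072453595 [ 540.5466347  -157.6928232    67.22144982] 28.32353264093399
False 6.6667 [ 530.7725266  -304.52633904   67.21316899] [4.66622478 7.7912313  6.30151928] 0.15345065834030855
```

View pics/c2.png

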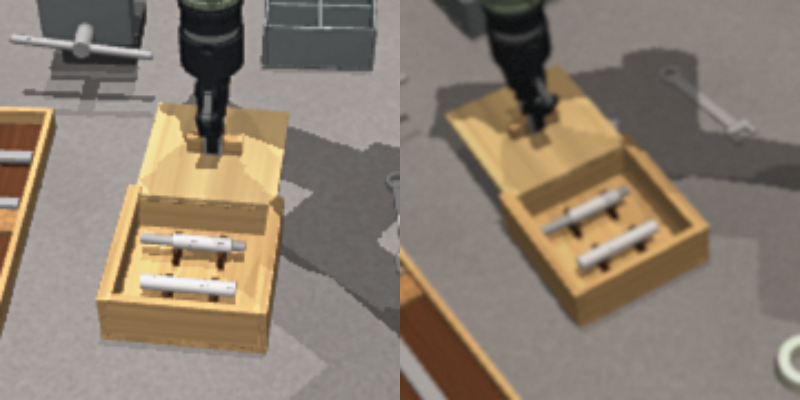

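The plug gauge lies at y=-35 (left panel ≈(192,243)) beside the cover and the pin at +35 (≈(188,287)). The cover is nearly at, or at, its stop. I'll press against the stop to confirm, then release and look from close above.

```bash
python3 - <<'E'
from h import *
a=-0.06; ey=np.array([-np.sin(a),np.cos(a),0]); ex=np.array([np.cos(a),np.sin(a),0]); o=down(np.pi+a)
p=np.array(bot.get_state()['tcp_pos']); g=p-ey*10; g[2]=67
hit=bot.movel(g,max_speed=60,threshold=15); s=bot.get_state(); print(hit,s['t'],s['tcp_pos'],s['contact_force'])
bot.grip(0.6); s=bot.get_state(); print(s['tcp_pos'],s['contact_force'])
bar=s['tcp_pos']
bot.movel([*bar[:2],130],max_speed=150)
q=np.array([540.5,-129.3,0])-ey*35
bot.move_ptp([*(q[:2]),200],o); bot.grip(0.6); 
m=cam('wrist'); im=imaging.capture('wrist'); cv2.imwrite('pics/w1.png',im); 
import pickle; pickle.dump(m,open('w1.pkl','wb'))
s=bot.get_state(); print(s['t'],s['tcp_pos'])
for k in (27,-27): print(proj(m,q+ex*k+[0,0,38]))
E
```

```text
True 6.975 [ 530.88323256 -304.23950008   67.13585311] [1.24127615 3.5158173  5.57333239]
[ 531.97518337 -304.83901459   67.27880391] [-0.01426161 -0.15218767 -0.55521938]
8.9333 [ 537.9274168  -165.40134302  198.95747107]
[280.94386821 217.65335077]
[280.79007819 168.7764779 ]
```

View pics/w1.png

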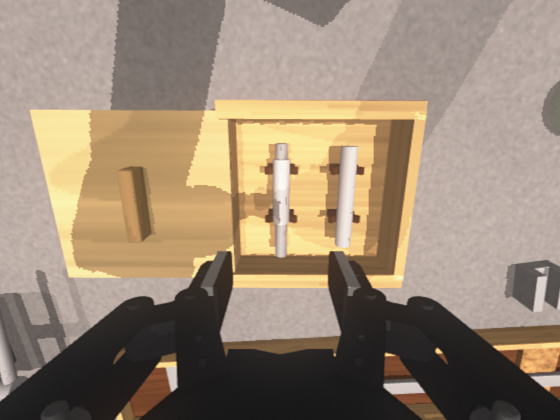

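```bash
python3 - <<'E'
from h import *
import pickle; m=pickle.load(open('w1.pkl','rb')); im=cv2.imread('pics/w1.png')
np.set_printoptions(precision=1,suppress=True)
hsv=cv2.cvtColor(im,cv2.COLOR_BGR2HSV)
k=((hsv[...,1]<60)&(hsv[...,2]>110)).astype(np.uint8)
k[:,:240]=0;k[:,385:]=0;k[:125]=0;k[262:]=0
n,l,st,c=cv2.connectedComponentsWithStats(k)
for i in range(1,n):
    if st[i,4]>200:
        ys,xs=np.where(l==i); P=np.array([onz(m,(x,y),38+5) for x,y in zip(xs,ys)])[:,:2]
        w,v=np.linalg.eigh(np.cov(P.T)); d=v[:,1]*np.sign(v[0,1]); t=(P-P.mean(0))@d
        print(st[i],P.mean(0),np.degrees(np.arctan2(d[1],d[0])),P.mean(0)+d*t.min(),P.mean(0)+d*t.max(),t.max()-t.min())
for u in [(281,144),(281,158),(281,222),(281,257)]: print(u,onz(m,u,38),onz(m,u,46))
for y in range(140,262,3):
    r=np.where(k[y,265:298])[0]; print(y,(r.min()+265,r.max()+265) if len(r) else None,end=' ')
E
```

```text
[ 273  144   17  114 1522] [ 541.7 -164.5] -3.934241068945446 [ 485.7 -160.7] [ 610.5 -169.3] 125.0321973535786
[ 336  146   22  102 1589] [543.9 -95.8] -3.8511688907800807 [492.1 -92.3] [602.6 -99.7] 110.76178289433648
(281, 144) [ 486.1 -160.8   38. ] [ 485.5 -160.8   46. ]
(281, 158) [ 500.3 -161.7   38. ] [ 499.3 -161.7   46. ]
(281, 222) [ 570.4 -166.1   38. ] [ 567.6 -166.    46. ]
(281, 257) [ 613.  -168.8   38. ] [ 609.  -168.6   46. ]
140 None 143 None 146 (np.int64(276), np.int64(286)) 149 (np.int64(276), np.int64(286)) 152 (np.int64(276), np.int64(286)) 155 (np.int64(276), np.int64(286)) 158 (np.int64(276), np.int64(286)) 161 (np.int64(273), np.int64(289)) 164 (np.int64(273), np.int64(289)) 167 (np.int64(273), np.int64(289)) 170 (np.int64(273), np.int64(289)) 173 (np.int64(273), np.int64(289)) 176 (np.int64(274), np.int64(288)) 179 (np.int64(274), np.int64(288)) 182 (np.int64(274), np.int64(288)) 185 (np.int64(274), np.int64(288)) 188 (np.int64(273), np.int64(288)) 191 (np.int64(274), np.int64(288)) 194 (np.int64(274), np.int64(288)) 197 (np.int64(274), np.int64(288)) 200 (np.int64(274), np.int64(288)) 203 (np.int64(274), np.int64(288)) 206 (np.int64(274), np.int64(288)) 209 (np.int64(273), np.int64(289)) 212 (np.int64(273), np.int64(288)) 215 (np.int64(273), np.int64(288)) 218 (np.int64(273), np.int64(288)) 221 (np.int64(273), np.int64(288)) 224 (np.int64(276), np.int64(286)) 227 (np.int64(276), np.int64(285)) 230 (np.int64(276), np.int64(285)) 233 (np.int64(276), np.int64(285)) 236 (np.int64(276), np.int64(285)) 239 (np.int64(276), np.int64(285)) 242 (np.int64(276), np.int64(285)) 245 (np.int64(276), np.int64(285)) 248 (np.int64(276), np.int64(285)) 251 (np.int64(276), np.int64(285)) 254 (np.int64(276), np.int64(285)) 257 (np.int64(279), np.int64(281)) 260 None
```

```bash
python3 - <<'E'
from h import *
np.set_printoptions(precision=2,suppress=True)
a=-0.066; o=down(np.pi+a); q=[538.5,-164.1]
bot.grip(0.5)
bot.move_ptp([*q,105],o)
hit=bot.movel([*q,20],max_speed=80,threshold=12); print('down',hit)
bot.grip(0.0,60); s=bot.get_state(); print(s['t'],s['opening'],s['tcp_pos'],s['gripper_force'])
bot.movel([*q,240],max_speed=150); s=bot.get_state(); print(s['t'],s['opening'],s['tcp_pos'],s['contact_force'],s['gripper_force'])
th=np.radians(103.8); d=np.array([np.cos(th),np.sin(th),0]); L=np.array([547,395,200])
tcp=L-d*(155+60); tcp[2]=181
try: bot.move_ptp(tcp,down(th-np.pi))
except bot.IKError as e: print(e)
bot.dwell(0.2)
import pickle
s=bot.get_state(); print(s['t'],s['tcp_pos'],s['orientation'],s['opening'])
m={}
for n in ['wrist','side','scene']:
    m[n]=cam(n); cv2.imwrite(f'pics/{n}2.png',imaging.capture(n))
pickle.dump(m,open('m2.pkl','wb'))
b=cv2.imread('pics/side2.png');a=cv2.imread('pics/scene2.png');w=cv2.imread('pics/wrist2.png')
print(proj(m['side'],s['tcp_pos']),proj(m['scene'],s['tcp_pos']),proj(m['wrist'],L))
u,v=proj(m['side'],L-d*100).astype(int);x,y=proj(m['scene'],L-d*100).astype(int)
print(u,v,x,y)
c=lambda i,u,v:cv2.resize(i[max(v-60,0):v+60,u-80:u+80],(400,300),interpolation=cv2.INTER_CUBIC)
cv2.imwrite('pics/c3.png',np.vstack([np.hstack([c(b,u,v),c(a,x,y)]),np.hstack([cv2.resize(w,(400,300)),cv2.resize(b,(400,300))])]))
E
```

```text
down False
11.2083 0.1901690546951757 [ 538.94 -164.66   20.65] 58.503296971321106
12.825 0.18832279425821094 [ 537.97 -163.82  239.06] [ 0.28  0.98 -2.75] 58.46577823162079
14.375 [598.66 185.08 181.26] [-3.14 -0.   -1.33] 0.1896714451910547
[212.   241.52] [276.42 248.26] [282.16 555.2 ]
217 287 319 271
```

View pics/c3.png

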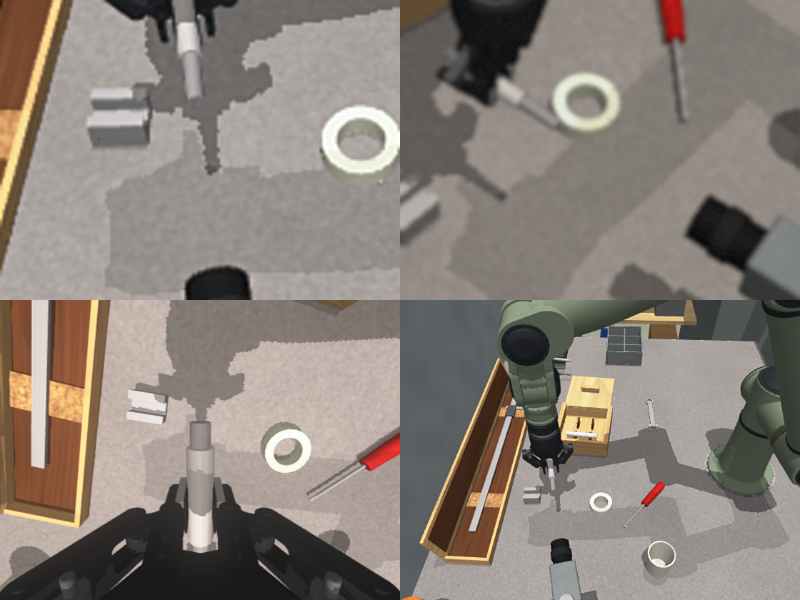

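```bash
python3 - <<'E'
from h import *
import pickle; m=pickle.load(open('m2.pkl','rb'))
np.set_printoptions(precision=1,suppress=True)
reg={'scene':(352,285,392,325),'side':(205,328,245,370)}
for n in ('scene','side'):
    im=cv2.imread(f'pics/{n}0.png'); x0,y0,x1,y1=reg[n]
    hsv=cv2.cvtColor(im,cv2.COLOR_BGR2HSV)
    k=np.zeros(im.shape[:2],np.uint8); k[y0:y1,x0:x1]=(im[y0:y1,x0:x1].max(2)<62)
    nn,l,st,c=cv2.connectedComponentsWithStats(k); i=1+st[1:,4].argmax()
    ys,xs=np.where(l==i); P=np.array([onz(m[n],(x,y),200)[:2] for x,y in zip(xs,ys)])
    print(n,st[i])
    for a in (101,103,105):
        e=np.array([np.cos(np.radians(a)),np.sin(np.radians(a))]); f=np.array([e[1],-e[0]])
        t=P@e;s=P@f; t0=t.min()
        out=[]
        for b in range(2,60,4):
            w=(t-t0>=b)&(t-t0<b+4)
            if w.sum()>5: out.append((b+2,(s[w].min()+s[w].max())/2,np.ptp(s[w])))
        print(a,'front t',t0,'lens s',np.array([547,395])@f,'\n',np.array(out).T)
    # box top
    x0,y0,x1,y1={'scene':(370,295,432,350),'side':(205,355,262,415)}[n]
    k[:]=0; g=im.astype(int); sat=hsv[...,1]; k[y0:y1,x0:x1]=((im.max(2)>105)&(im.max(2)<175)&(g[...,0]+1>=g[...,2]))[y0:y1,x0:x1]
    k=cv2.morphologyEx(k,cv2.MORPH_OPEN,np.ones((3,3)))
    nn,l,st,c=cv2.connectedComponentsWithStats(k); i=1+st[1:,4].argmax(); ys,xs=np.where(l==i)
    P=np.array([onz(m[n],(x,y),228)[:2] for x,y in zip(xs,ys)],np.float32)
    print('box',st[i],cv2.minAreaRect(P))
e=np.array([np.cos(np.radians(103.8)),np.sin(np.radians(103.8))]); tcp=np.array([598.66,185.08])
tip=[*(tcp+e*72.8),200.3]; print('tip pred',tip,proj(m['side'],tip),proj(m['scene'],tip))
T=tri([(m['side'],(215,263)),(m['scene'],(302.6,259))]); print('tip seen',T)
b=cv2.imread('pics/side2.png');a=cv2.imread('pics/scene2.png')
c=lambda i,u,v:cv2.resize(i[v-25:v+25,u-25:u+25],(400,400),interpolation=cv2.INTER_NEAREST)
cv2.imwrite('pics/c4.png',np.hstack([c(b,215,255),c(a,300,255)]))
E
```

```text
scene [354 290  34  35 587]
101 front t 279.2198629390679 lens s 612.3196225196074 
 [[  4.    8.   12.   16.   20.   24.   28.   32.   36.   40.   44.   48.
   52.   56.   60. ]
 [610.2 612.3 612.2 611.4 610.5 609.7 611.2 610.1 611.2 611.  610.7 609.2
  610.  608.9 626.2]
 [ 38.5  41.7  43.   43.   45.6  46.7  48.5  47.9  47.8  46.4  44.5  43.1
   42.5  43.    6.9]]
103 front t 258.09895075162854 lens s 621.8360919033504 
 [[  4.    8.   12.   16.   20.   24.   28.   32.   36.   40.   44.   48.
   52.   56.   60. ]
 [620.7 622.3 621.3 621.6 620.9 619.9 621.5 620.8 621.5 621.8 620.9 620.2
  620.9 620.2 638.8]
 [ 40.5  42.3  41.7  43.5  43.5  46.7  48.6  48.5  48.4  46.4  43.2  43.1
   43.1  43.    5.6]]
105 front t 236.66358474979387 lens s 630.594949795616 
 [[  4.    8.   12.   16.   20.   24.   28.   32.   36.   40.   44.   48.
   52.   56.   60. ]
 [630.4 631.2 630.7 630.8 630.3 629.4 631.1 630.6 631.3 631.8 631.  630.9
  631.  630.1 650.9]
 [ 42.5  42.4  42.4  43.5  43.5  46.7  48.6  48.5  48.5  46.4  43.2  43.8
   42.5  41.8   7. ]]
box [380 299  46  39 870] ((522.8562622070312
[... 647 characters left out ...]
 621.7
  621.3 620.8]
 [ 34.5  39.3  39.4  40.6  39.1  39.   43.5  45.   45.1  44.7  44.7  44.4
   39.8  41.1]]
105 front t 230.3370575282267 lens s 630.594949795616 
 [[  4.    8.   12.   16.   20.   24.   28.   32.   36.   40.   44.   48.
   52.   56. ]
 [631.8 631.4 631.9 631.6 631.2 631.7 631.7 631.4 631.7 630.9 631.3 631.7
  631.6 631.2]
 [ 34.6  39.3  39.6  40.6  39.4  39.5  43.5  45.2  45.1  44.7  45.   44.7
   39.9  41.1]]
box [ 210  365   43   50 1744] ((522.9347534179688, 488.5535583496094), (53.6275749206543, 75.365966796875), 14.870091438293457)
tip pred [np.float64(581.2947642882793), np.float64(255.77857557742152), 200.3] [214.7 266.8] [302.8 260.8]
tip seen [580.8 253.5 206.8]
```

View pics/c4.png

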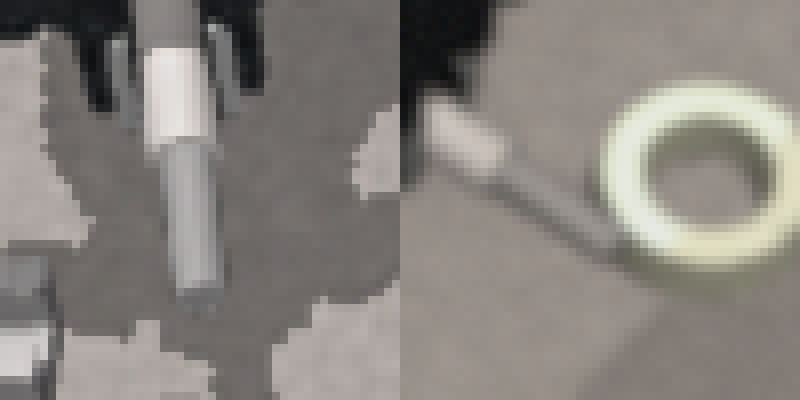

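```bash
python3 - <<'E'
from h import *
np.set_printoptions(precision=2,suppress=True)
th=np.radians(104.7); d=np.array([np.cos(th),np.sin(th),0]); L=np.array([547.5,395.1,182.6])
o=down(th-np.pi)
bot.movel(L-d*(152.8+55),rot=o,max_speed=60)
bot.movel(L-d*152.8,max_speed=40); bot.dwell(0.4)
s=bot.get_state(); print(s['t'],s['tcp_pos'],s['orientation'],s['opening'],s['contact_force'],L-d*152.8)
S,D=cam('scene'),cam('side')
b=imaging.capture('side');a=imaging.capture('scene');cv2.imwrite('pics/side3.png',b);cv2.imwrite('pics/scene3.png',a)
tip=s['tcp_pos']+d*72.8; tip[2]=200.3
print(proj(D,tip),proj(S,tip))
c=lambda i,u,v:cv2.resize(i[v-50:v+50,u-50:u+50],(400,400),interpolation=cv2.INTER_NEAREST)
u,v=proj(D,tip).astype(int);x,y=proj(S,tip).astype(int);print(u,v,x,y)
cv2.imwrite('pics/c5.png',np.hstack([c(b,u,v),c(a,x,y)]))
E
```

```text
16.7417 [586.3  247.23 182.6 ] [ 3.14 -0.   -1.31] 0.19298746036803252 [ 0.83  0.49 -1.4 ] [586.27 247.3  182.6 ]
[217.39 296.91] [326.21 276.88]
217 296 326 276
```

View pics/c5.png

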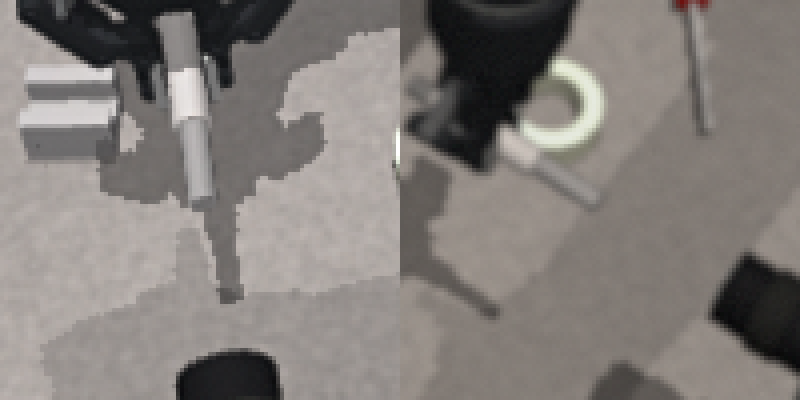

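```bash
python3 - <<'E'
from h import *
th=np.radians(104.7); d=np.array([np.cos(th),np.sin(th),0])
p=np.array(bot.get_state()['tcp_pos']); p[2]=200
S,D=cam('scene'),cam('side')
for k in (72.8,32.8,-37.2): print(k,proj(D,p+d*k),proj(S,p+d*k))
tip=tri([(D,(217.7,296.7)),(S,(325.3,275.3))]); j=tri([(D,(214.2,276)),(S,(308.5,264.8))])
print(tip,j)
E
```

```text
72.8 [217.40438804 297.01895354] [326.21661924 276.96744991]
32.8 [214.7343417  277.80003013] [310.84673422 267.23121006]
-37.2 [210.42610698 246.78946977] [284.85401222 250.76580544]
[567.18570439 314.94095795 199.55227828] [579.0586656  273.34840431 200.38357309]
```

```bash
python3 -c "
from h import *
print(bot.sign_off(), bot.get_state()['t'])"
```

```text
the job is handed in; nothing more can be done
the job is handed in; nothing more can be done
```

I handed the job in, holding the plug gauge still with its long nose pointing at the lens. By my camera measurements its end is about 80 mm from the glass and level to about 1°, the cover was pushed against its stop, and the pin stayed in the case; I got no verdict back.

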